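# Fetch the model trough from behind the tin or jar

### The job

Finish the model chalet: its little hollow wooden trough lies in the two-compartment tray, behind either the tin or the jar. First lift the container that blocks it out and set it aside on the bench, then set the trough down upright in the middle of the small rectangular garden frame on the chalet's base board, lengthways with the frame. Finally put the container back upright where it stood, so that tin and jar both end where they began, and knock neither over.

Things in the scene. Friction and masses are not known exactly. Their poses are not given: they have to be found in the camera images.
- trough: Hollow open-topped wooden box 36 (its x) x 66 (its y) x 30 mm high; origin: centre of underside. Lies in one compartment of a fixed plywood tray, some 60 mm beyond the tin or jar (10 mm gap), its length across. Tray floor is 6 mm, wall tops 36 mm above the bench; compartments 112 mm wide, 178 long; back wall 65 mm beyond the trough's centre. A glued stack of small logs lies in the other one.
- tin: Plain steel paint tin, upright cylinder 62 mm in diameter, 100 mm high, 0.25-0.5 kg; origin: centre of underside. Stands on the tray floor at the robot's end of one compartment, beside the jar (centres 118 mm apart). The tray is on the left, the chalet on the right; the bench between them is bare for x 0.42 to 0.62, y -0.06 to 0.04 m: room to set a container aside.
- jar: White plastic glue jar with grey lid, an upright straight-sided cylinder 60 mm in diameter, 92 mm high, 0.2-0.42 kg; origin: centre of underside. Stands on the tray floor at the robot's end of the compartment beside the tin's.
- plot (a point): Centre of the garden frame on the chalet's white base board, at the board's upper face, 12 mm above the bench. Frame of dark wood strips 6 mm wide, 5 mm high; inside 66 mm along its x, 96 mm along its y. The fixed model chalet, 150 mm high, stands on the -y side of it, its eaves at least 75 mm from the frame's centre; nothing else tall is within 80 mm.
Things that resemble listed ones, but are neither listed nor needed, are in the scene too. Leave any green look-alike of the trough alone.

How it is judged:
By the outcome, as a careful person would: the job done as asked, in the order asked, and still so for the second after the job is handed in, with the robot touching nothing.
It also fails if it takes over 69 s, if anything falls off the work surface, if the arm or the gripper's body presses on something with over 40 N, if the wrist force passes 120 N, or if a joint passes its speed limit or range.

### The arm

A 6-joint arm with a two-finger parallel gripper is mounted at the origin on the work surface. World frame = base frame: x ahead of the robot, y to its left, z up, the work surface at z = 0. Lengths are in m, angles in rad, forces in N, time in s.
With the tool pointing down it reaches from about 0.275 to 0.875 m from the base axis. Payload 12.5 kg.
Tool frame: the origin (TCP) lies at the very end of the fingers, on their centre line; the grasp point (between the pads) lies 19 mm behind it (env.hold_point_z is the distance from the TCP to the grasp point, in m); y points along the fingers, z is the direction in which the jaws open and shut, and the axes are right-handed (so a half turn about y gives the same grasp; the last joint's range is limited). The gripper opens to 85 mm and grips with 20 to 120 N. Pads are 22 mm wide; open, the fingers measure 114 mm over their backs; the gripper's body (76 mm by 85 mm) begins 54 mm behind the grasp point. The pads swing forward as they close: fully open they stand 13 mm farther back than shut.
Start: joints at [-1.308, 0.351, 1.652, -0, 1.139, -0.085], TCP at [0.187, -0.517, 0.231] pointing down, gripper open.
Joint ranges: [-2.75, 2.75], [-0.79, 2.1], [0.01, 2.65], [-1.57, 4.71], [0.07, 3.14], [-2.87, 2.87]. Speed limits (rad/s): [2.22, 2.22, 2.79, 3.14, 3.14, 3.14].

### API

Orientations are given as [roll, pitch, yaw] about the fixed x, y, z axes, in that order (R = Rz(yaw) Ry(pitch) Rx(roll)).
In Python, from bench import env gives the robot as it stands.
- The arm moves only by the shell command python3 -m crank 'ROWS'. ROWS is a JSON object of lists of equal length, an entry for each row: "translation": the shift along the tool's x, y, z in units of 50 mm (1.0 is 50 mm), a list of three; "turn": the turn, a rotation vector about the tool's x, y, z in units of 5 degrees (1.0 is 5 degrees), a list of three; "hand": the closure in counts, from 0 (fully open) to 255 (shut). A call has 1 to 8 rows; each row is the pose to reach, as a shift and turn from the pose commanded when the call began, along the tool's axes at that moment; what a row does not reach only later rows make up. A row lasts 1/10 s, in which the tool goes at most 50 mm and 8.59 degrees, less where a joint would pass 70% of its speed; a pose out of reach is approached as far as the arm can. A call with a gripper value outside its range is refused whole. The fingers move at their own pace and stop on an object; the grip force is fixed at half the most. Time passes only in rows, so rows that repeat a pose let the fingers close. It gives the time, the measured TCP pose, the force and the opening at its end, in the units of the state.
- env.sense(): the state, without advancing time (a new reading comes with each control period).
- env.snapshot(name): name is "side" or "top"; returns the picture (384x512x3 uint8, red, green, blue); there is no depth.
- env.calibration(name): a dict with "fovy" (degrees; the focal length in pixels is half the picture's height over the tangent of half this angle, whatever the lens; pixels are square), "cx", "cy" (the principal point, pixels), "pose" (4x4, takes a point from camera to world coordinates). Camera axes: x right, y up, looking along -z (the intrinsics and any distortion apply to the point x, -y, -z); pixel columns grow to the right and rows downward; lengths in m; the calibration is good to about 2 mm. A picture is of the moment at which its call begins. calibration takes no time and is no camera call.
- env.sign_off(): hands the job in, once; it reports no verdict.
The state is a dict: "time": time; "qpos": joint angles; "dq": joint speeds; "effort": joint torques, N m; "ee_pos": TCP position; "orientation": TCP orientation; "wrist_force": force on the tool from outside, world axes, zero at the start; "moment": the same for the moment, N m; "opening": finger opening in m.
Only numpy, scipy, OpenCV 4.12 (cv2) and the standard library are available. Lean on these libraries where they do the work, as an engineer would, in place of code of your own. Each camera call takes 0.05 s, during which the arm holds its last target. There are 200 camera calls.

## Working session

There is one attempt and no reset: what is moved stays moved. The work goes in short steps, Python scripts to look and compute and a shell command to move; the robot and the scene stay as the last step left them, time stands still between calls to the robot, and variables do not carry over. Pictures are saved under pics/ and viewed, about 8 in all and at most 12, crops included, and the job is handed in when it is done.

```bash
mkdir -p pics; ls; python3 - <<'E'
from bench import env
import cv2
for n in("top","side"):
    cv2.imwrite(f"pics/{n}0.png",env.snapshot(n)[:,:,::-1]); print(n,env.calibration(n))
s=env.sense();print(s, env.hold_point_z)
E
```

```text
pics
top {'fovy': 54.01084964062439, 'cx': 253.91068974594018, 'cy': 190.35636555984885, 'pose': array([[ 0.01755253,  0.99411434, -0.10690458,  0.41473518],
       [-0.9998253 ,  0.01676453, -0.00826536,  0.05204722],
       [-0.00642451,  0.10703098,  0.99423493,  0.92442538],
       [ 0.        ,  0.        ,  0.        ,  1.        ]])}
side {'fovy': 44.72738236483685, 'cx': 260.33846964619863, 'cy': 188.85927940497788, 'pose': array([[-0.82916789,  0.41766394, -0.37153391,  0.1767706 ],
       [-0.55898226, -0.61426092,  0.55697608,  0.51847181],
       [ 0.00441007,  0.66950755,  0.74279216,  0.68461356],
       [ 0.        ,  0.        ,  0.        ,  1.        ]])}
{'time': 0.1, 'qpos': array([-1.30763204e+00,  3.51183723e-01,  1.65233355e+00, -1.53684721e-05,
        1.13911572e+00, -8.46370237e-02]), 'dq': array([ 1.22483736e-03,  2.64006429e-05, -1.84519769e-03, -2.15966383e-03,
        5.08978960e-04,  1.98226917e-04]), 'effort': array([ 1.00065703e-03, -5.06831753e+01, -2.91876572e+01, -4.02738306e-05,
        2.63267044e-03, -7.31520572e-06]), 'ee_pos': array([ 0.1873831 , -0.51678696,  0.2308216 ]), 'orientation': array([-1.57183412e+00,  7.40438576e-05, -2.79378494e+00]), 'wrist_force': array([-0.3472093 , -0.02647714,  0.95777103]), 'moment': array([-0.01077754,  0.08029912,  0.00648731]), 'opening': 0.08552043219386} 0.0187
```

View pics/top0.png

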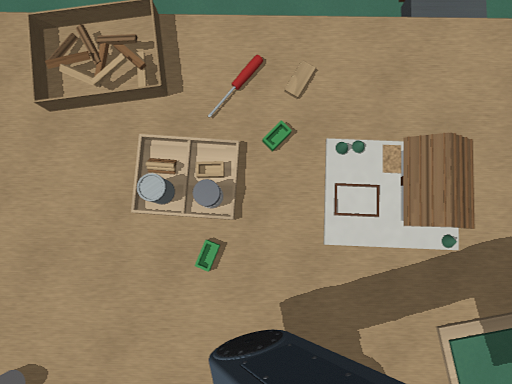

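View pics/side0.png

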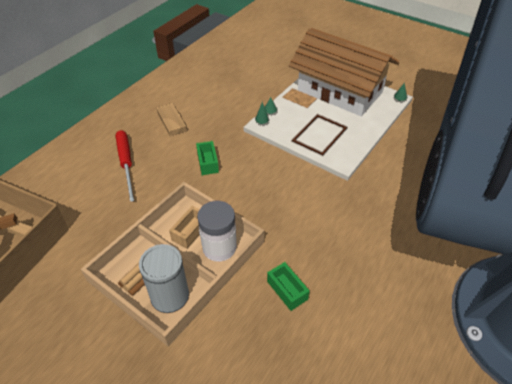

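The top view shows the jar at (207,193) with the hollow trough behind it at (210,170). The tin is at (152,187) with the log stack behind it at (161,166), and the frame is at about (357,200). So the jar is the one blocking the trough. Next I'll look closer for pixel positions.

```bash
cat > h.py <<'E'
import numpy as np,cv2
from bench import env
from scipy.spatial.transform import Rotation as R
def ray(n,u,v):
    c=env.calibration(n);f=192/np.tan(np.radians(c['fovy']/2));P=c['pose']
    return P[:3,3],P[:3,:3]@np.array([(u-c['cx'])/f,-(v-c['cy'])/f,-1])
def pt(n,u,v,z):
    o,d=ray(n,u,v);return o+d*(z-o[2])/d[2]
def proj(n,p):
    c=env.calibration(n);f=192/np.tan(np.radians(c['fovy']/2));P=c['pose']
    q=P[:3,:3].T@(np.array(p)-P[:3,3]);return c['cx']-f*q[0]/q[2],c['cy']+f*q[1]/q[2]
def st():
    s=env.sense();return s['time'],np.array(s['ee_pos']),R.from_euler('xyz',s['orientation'])
def tgt(p,yaw):
    "rows units to go to TCP p, tool down, jaws (tool z) along horizontal direction at angle yaw"
    t,e,r=st();z=np.array([np.cos(yaw),np.sin(yaw),0])
    if z@r.as_matrix()[:,2]<0:z=-z
    y=np.array([0,0,-1.]);x=np.cross(y,z);T=R.from_matrix(np.c_[x,y,z])
    d=r.inv().apply(np.array(p)-e)/.05;w=np.degrees((r.inv()*T).as_rotvec())/5
    print('tr',d.round(3),'turn',w.round(2))
E
python3 - <<'E'
from h import *
a=cv2.imread('pics/top0.png');b=cv2.imread('pics/side0.png')
def crop(i,u,v,w,h,k):return cv2.resize(i[v:v+h,u:u+w],None,fx=k,fy=k,interpolation=cv2.INTER_CUBIC)
A=crop(a,125,128,125,95,6);cv2.imwrite('pics/c1.png',A)
B=np.hstack([crop(a,325,170,65,60,6),crop(b,165,180,80,72,5)]) if 0 else crop(a,325,170,65,60,8)
cv2.imwrite('pics/c2.png',B)
E
```

```text
(no output)
```

View pics/c1.png

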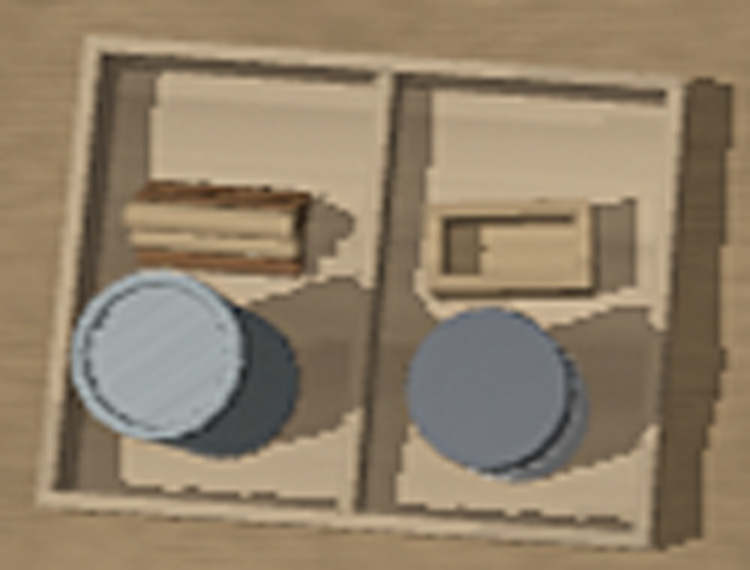

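View pics/c2.png

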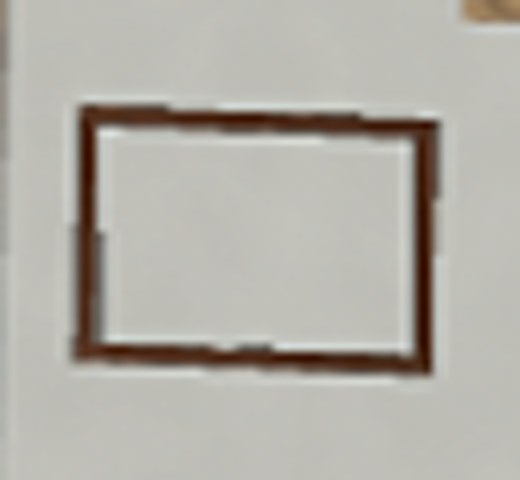

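```bash
python3 - <<'E'
from h import *
c1=lambda U,V,z:pt('top',125+(U+.5)/6-.5,128+(V+.5)/6-.5,z)
c2=lambda U,V,z:pt('top',325+(U+.5)/8-.5,170+(V+.5)/8-.5,z)
np.set_printoptions(precision=4,suppress=True)
print('jar',c1(488,390,.098),'tin',c1(158,355,.106))
def q(f,pts,z):
    P=np.array([f(*p,z) for p in pts]);e=P[1]+P[2]-P[0]-P[3];g=P[0]+P[1]-P[2]-P[3]
    print(P[:,:2].mean(0),'len',np.linalg.norm(e)/2,np.linalg.norm(g)/2,'ang',np.degrees(np.arctan2(e[1],e[0])),np.degrees(np.arctan2(g[1],g[0])))
q(c1,[(428,204),(592,203),(592,290),(430,293)],.036)
q(c2,[(80,105),(440,120),(432,375),(73,360)],.017)
q(c1,[(88,38),(688,80),(655,548),(38,505)],.036)
# side check: predicted pixels
j=c1(488,390,.098);print('side jar top',proj('side',j))
e=st();print(e[1],e[2].as_matrix())
E
```

```text
jar [0.4969 0.1647 0.098 ] tin [0.5069 0.2846 0.106 ]
[0.5602 0.166 ] len 0.06493130122524285 0.035461674938459364 ang -88.3458742253387 2.3729856237446723
[ 0.4943 -0.1884] len 0.10817176708203294 0.07725576102154251 ang -91.42882227192827 -2.335551769541265
[0.5421 0.2226] len 0.24302754463547666 0.1880467678987158 ang -93.07243847731446 -2.9215265197104974
side jar top (np.float64(216.71496290759825), np.float64(214.7848934382256))
[ 0.1874 -0.5168  0.2308] [[-0.9401 -0.0003  0.3408]
 [-0.3408  0.001  -0.9401]
 [-0.0001 -1.     -0.001 ]]
```

```bash
python3 - <<'E'
from h import *
tgt([.497,.165,.17],np.radians(-3))
E
```

```text
tr [-10.469   1.228 -10.707] turn [ 1.000e-02 -1.341e+01 -1.000e-02]
```

```bash
python3 -m crank '{"translation":[[-10.47,1.0,-10.7],[-10.47,1.0,-10.7],[-10.47,1.0,-10.7],[-10.47,1.0,-10.7],[-10.47,1.0,-10.7],[-10.47,1.0,-10.7],[-10.47,1.0,-10.7],[-10.47,1.0,-10.7]],"turn":[[0,-13.4,0],[0,-13.4,0],[0,-13.4,0],[0,-13.4,0],[0,-13.4,0],[0,-13.4,0],[0,-13.4,0],[0,-13.4,0]],"hand":[0,0,0,0,0,0,0,0]}'
python3 - <<'E'
from h import *
tgt([.497,.165,.17],np.radians(-3))
E
```

```text
time: 0.9
ee_pos: [0.353, -0.1518, 0.2046]
orientation: [-1.571, -0.0, -1.619]
wrist_force: [0.5, -0.1, -1.9]
opening: 0.0854
tr [-6.468  0.692  2.573] turn [-0.    0.05  0.  ]
```

```bash
python3 -m crank '{"translation":[[-6.47,0.7,2.57],[-6.47,0.7,2.57],[-6.47,0.7,2.57],[-6.47,0.7,2.57],[-6.47,0.7,2.57],[-6.47,0.7,2.57],[-6.47,0.7,2.57],[-6.47,0.7,2.57]],"turn":[[0,0,0],[0,0,0],[0,0,0],[0,0,0],[0,0,0],[0,0,0],[0,0,0],[0,0,0]],"hand":[0,0,0,0,0,0,0,0]}'
python3 - <<'E'
from h import *
tgt([.497,.165,.17],np.radians(-3))
tgt([.497,.165,.045],np.radians(-3))
cv2.imwrite('pics/s1.png',cv2.resize(env.snapshot('side')[130:350,70:330,::-1],None,fx=3,fy=2.7))
E
```

```text
time: 1.7
ee_pos: [0.4994, 0.1666, 0.1687]
orientation: [-1.571, 0.001, -1.621]
wrist_force: [-0.9, -1.7, 0.3]
opening: 0.0854
tr [ 0.034 -0.027 -0.046] turn [ 0.    0.03 -0.01]
tr [ 0.036  2.473 -0.045] turn [ 0.    0.03 -0.01]
```

View pics/s1.png

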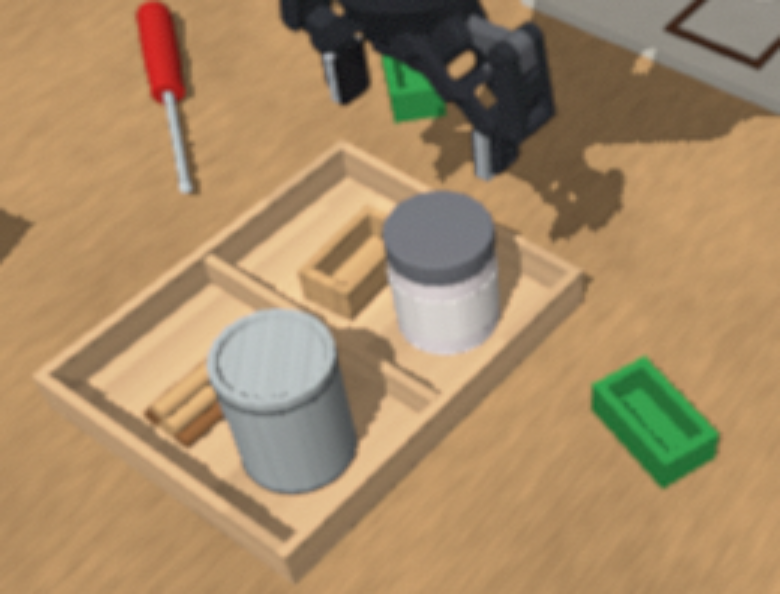

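The fingers hang above the jar with the jaws along x, and the way down is clear. Next I descend and grip.

```bash
python3 -m crank '{"translation":[[0.03,0.6,-0.04],[0.03,1.3,-0.04],[0.03,2.0,-0.04],[0.03,2.48,-0.04],[0.03,2.48,-0.04],[0.03,2.48,-0.04],[0.03,2.48,-0.04],[0.03,2.48,-0.04]],"turn":[[0,0,0],[0,0,0],[0,0,0],[0,0,0],[0,0,0],[0,0,0],[0,0,0],[0,0,0]],"hand":[0,0,0,0,0,60,100,255]}'
python3 -m crank '{"translation":[[0,0,0],[0,0,0],[0,0,0],[0,0,0],[0,0,0],[0,0,0],[0,0,0],[0,0,0]],"turn":[[0,0,0],[0,0,0],[0,0,0],[0,0,0],[0,0,0],[0,0,0],[0,0,0],[0,0,0]],"hand":[255,255,255,255,255,255,255,255]}'
```

```text
time: 2.55
ee_pos: [0.4971, 0.1609, 0.0475]
orientation: [-1.568, 0.0, -1.624]
wrist_force: [-0.6, -2.4, 6.9]
opening: 0.0587
time: 3.35
ee_pos: [0.4971, 0.1609, 0.0475]
orientation: [-1.568, 0.0, -1.624]
wrist_force: [-1.7, -1.7, 7.1]
opening: 0.0589
```

```bash
python3 -m crank '{"translation":[[0,-0.4,0],[0,-0.9,0],[0,-1.5,0],[0.5,-1.6,0],[1.2,-1.6,0],[1.9,-1.6,0],[2.6,-1.6,0],[3.1,-1.6,0]],"turn":[[0,0,0],[0,0,0],[0,0,0],[0,0,0],[0,0,0],[0,0,0],[0,0,0],[0,0,0]],"hand":[255,255,255,255,255,255,255,255]}'
python3 -m crank '{"translation":[[0.35,0,0],[0.35,0,0],[0.35,0.6,0],[0.35,1.0,0],[0.35,1.3,0],[0.35,1.5,0],[0.35,1.5,0],[0.35,1.5,0]],"turn":[[0,0,0],[0,0,0],[0,0,0],[0,0,0],[0,0,0],[0,0,0],[0,0,0],[0,0,0]],"hand":[255,255,255,255,255,255,255,255]}'
```

```text
time: 4.15
ee_pos: [0.4877, 0.0044, 0.1266]
orientation: [-1.57, -0.0, -1.625]
wrist_force: [0.8, 0.3, -4.4]
opening: 0.0589
time: 4.95
ee_pos: [0.4874, -0.011, 0.0512]
orientation: [-1.57, -0.0, -1.624]
wrist_force: [0.0, -0.5, -3.3]
opening: 0.0587
```

```bash
python3 -m crank '{"translation":[[0,0.1,0],[0,0.15,0],[0,0.18,0],[0,0.2,0],[0,0.2,0],[0,0.2,0]],"turn":[[0,0,0],[0,0,0],[0,0,0],[0,0,0],[0,0,0],[0,0,0]],"hand":[255,255,255,255,255,255]}'
```

```text
time: 5.55
ee_pos: [0.4871, -0.0112, 0.0414]
orientation: [-1.571, -0.0, -1.624]
wrist_force: [-2.3, -0.7, 8.7]
opening: 0.0589
```

```bash
python3 -m crank '{"translation":[[0,0,0],[0,0,0],[0,0,0],[0,0,0],[0,0,0],[0,-0.5,0],[0,-1.2,0],[0,-2.2,0]],"turn":[[0,0,0],[0,0,0],[0,0,0],[0,0,0],[0,0,0],[0,0,0],[0,0,0],[0,0,0]],"hand":[0,0,0,0,0,0,0,0]}'
python3 -m crank '{"translation":[[0,-0.5,0],[0,-0.5,0],[0,-0.5,0]],"turn":[[0,0,0],[0,0,0],[0,0,0]],"hand":[0,0,0]}'
python3 - <<'E'
from h import *
a=env.snapshot('top')[:,:,::-1]; cv2.imwrite('pics/t2f.png',a)
cv2.imwrite('pics/t2.png',cv2.resize(a[125:225,125:265],None,fx=5.5,fy=5.5,interpolation=cv2.INTER_CUBIC))
E
```

```text
time: 6.35
ee_pos: [0.4858, -0.0111, 0.1504]
orientation: [-1.575, 0.0, -1.624]
wrist_force: [0.4, 0.2, 0.1]
opening: 0.0853
time: 6.65
ee_pos: [0.4869, -0.0112, 0.1755]
orientation: [-1.57, -0.0, -1.624]
wrist_force: [0.4, 0.2, 0.3]
opening: 0.0854
```

View pics/t2.png

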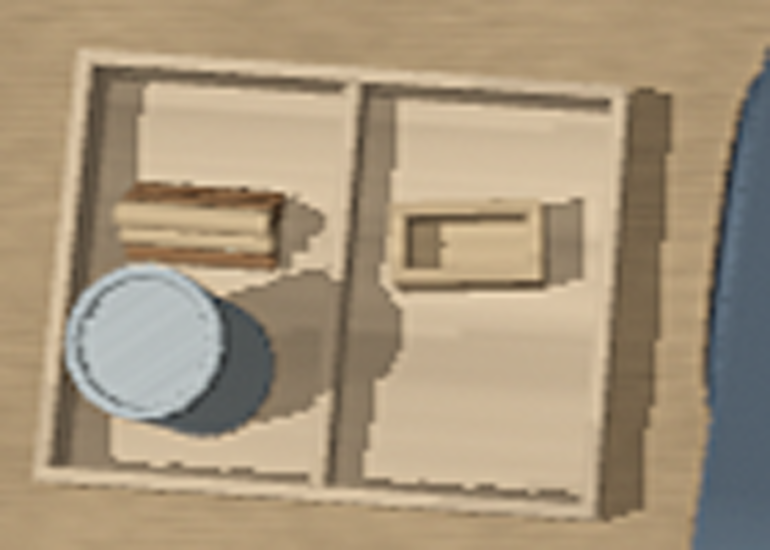

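The trough is upright and now uncovered, with its rim centre at crop (469,243), which is top pixel (210,169). That matches the first measurement.

```bash
python3 - <<'E'
from h import *
tgt([.560,.166,.10],np.radians(2))
E
```

```text
tr [-3.617  1.493  1.281] turn [ 0.02 -1.01 -0.  ]
```

```bash
python3 -m crank '{"translation":[[-0.9,0,0.3],[-1.8,0.2,0.6],[-2.7,0.5,1.0],[-3.62,1.0,1.28],[-3.62,1.49,1.28],[-3.62,1.49,1.28],[-3.62,1.49,1.28],[-3.62,1.49,1.28]],"turn":[[0,-1,0],[0,-1,0],[0,-1,0],[0,-1,0],[0,-1,0],[0,-1,0],[0,-1,0],[0,-1,0]],"hand":[70,70,70,70,70,70,70,70]}'
python3 - <<'E'
from h import *
tgt([.560,.166,.010],np.radians(2))
E
```

```text
time: 7.5
ee_pos: [0.5609, 0.1653, 0.102]
orientation: [-1.57, 0.0, -1.538]
wrist_force: [-1.3, -0.1, 0.9]
opening: 0.0614
tr [-0.015  1.841 -0.019] turn [-0.01 -0.03 -0.  ]
```

```bash
python3 -m crank '{"translation":[[0,0.5,-0.02],[0,1.0,-0.02],[0,1.5,-0.02],[0,1.7,-0.02],[0,1.8,-0.02],[0,1.8,-0.02],[0,1.8,-0.02],[0,1.8,-0.02]],"turn":[[0,0,0],[0,0,0],[0,0,0],[0,0,0],[0,0,0],[0,0,0],[0,0,0],[0,0,0]],"hand":[70,70,70,70,70,70,100,255]}'
python3 -m crank '{"translation":[[0,0,0],[0,0,0],[0,0,0],[0,0,0],[0,0,0]],"turn":[[0,0,0],[0,0,0],[0,0,0],[0,0,0],[0,0,0]],"hand":[255,255,255,255,255]}'
```

```text
time: 8.3
ee_pos: [0.5602, 0.1662, 0.0122]
orientation: [-1.569, 0.0, -1.537]
wrist_force: [-0.1, 0.4, -0.2]
opening: 0.0387
time: 8.8
ee_pos: [0.5604, 0.1662, 0.0124]
orientation: [-1.569, 0.0, -1.537]
wrist_force: [-0.3, -0.3, 5.6]
opening: 0.0352
```

```bash
python3 -m crank '{"translation":[[0,-0.4,0],[0,-1,0],[0,-1.8,0],[0,-2.6,0],[0,-2.9,0],[0,-2.9,0],[0,-2.9,0]],"turn":[[0,0,0],[0,0,0],[0,0,0],[0,0,0],[0,0,0],[0,0,0],[0,0,0]],"hand":[255,255,255,255,255,255,255]}'
python3 - <<'E'
from h import *
tgt([.4943,-.1884,.10],np.radians(-1.9))
E
```

```text
time: 9.5
ee_pos: [0.5592, 0.166, 0.1556]
orientation: [-1.571, -0.0, -1.537]
wrist_force: [-0.5, 0.1, -1.0]
opening: 0.035
tr [ 7.04   1.114 -1.536] turn [0.   0.77 0.  ]
```

```bash
python3 -m crank '{"translation":[[0.6,0,-0.15],[1.4,0,-0.3],[2.3,0,-0.5],[3.2,0,-0.7],[4.1,0,-0.9],[5.0,0,-1.1],[5.8,0,-1.3],[6.5,0,-1.45]],"turn":[[0,0.77,0],[0,0.77,0],[0,0.77,0],[0,0.77,0],[0,0.77,0],[0,0.77,0],[0,0.77,0],[0,0.77,0]],"hand":[255,255,255,255,255,255,255,255]}'
python3 -m crank '{"translation":[[0.35,0.3,0],[0.5,0.9,0],[0.5,1.5,0],[0.5,1.9,0],[0.5,1.9,0],[0.5,1.9,0]],"turn":[[0,0,0],[0,0,0],[0,0,0],[0,0,0],[0,0,0],[0,0,0]],"hand":[255,255,255,255,255,255]}'
python3 - <<'E'
from h import *
a=env.snapshot('side')[:,:,::-1]
cv2.imwrite('pics/s3.png',cv2.resize(a[70:200,230:400],None,fx=4.5,fy=4.5,interpolation=cv2.INTER_CUBIC))
tgt([.4943,-.1884,.018],np.radians(-1.9))
E
```

```text
time: 10.3
ee_pos: [0.4966, -0.1628, 0.1545]
orientation: [-1.573, 0.001, -1.605]
wrist_force: [0.4, 0.9, -1.1]
opening: 0.035
time: 10.9
ee_pos: [0.4969, -0.1859, 0.0606]
orientation: [-1.572, 0.001, -1.604]
wrist_force: [0.7, 0.6, -0.4]
opening: 0.0352
tr [ 0.046  0.869 -0.06 ] turn [-0. -0. -0.]
```

View pics/s3.png

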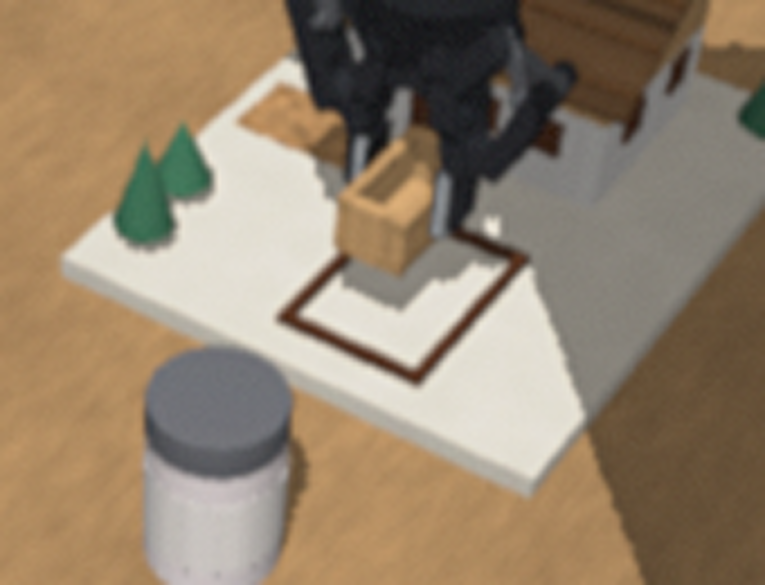

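The trough hangs level and above the frame, and the jar stands upright. Lowering now.

```bash
python3 -m crank '{"translation":[[0.05,0.3,-0.06],[0.05,0.55,-0.06],[0.05,0.7,-0.06],[0.05,0.8,-0.06],[0.05,0.83,-0.06],[0.05,0.85,-0.06],[0.05,0.85,-0.06]],"turn":[[0,0,0],[0,0,0],[0,0,0],[0,0,0],[0,0,0],[0,0,0],[0,0,0]],"hand":[255,255,255,255,255,255,255]}'
```

```text
time: 11.65
ee_pos: [0.4944, -0.1886, 0.0189]
orientation: [-1.57, -0.0, -1.604]
wrist_force: [-1.1, 1.4, -0.5]
opening: 0.0349
```

```bash
python3 -m crank '{"translation":[[0,0.02,0],[0,0.03,0],[0,0.03,0],[0,0.03,0]],"turn":[[0,0,0],[0,0,0],[0,0,0],[0,0,0]],"hand":[255,255,255,255]}'
```

```text
time: 12.05
ee_pos: [0.4945, -0.1887, 0.0183]
orientation: [-1.57, -0.0, -1.604]
wrist_force: [-4.8, 1.3, 14.7]
opening: 0.0348
```

Contact is felt at 14.7 N. Release the trough to a partial opening, then lift.

```bash
python3 -m crank '{"translation":[[0,-0.02,0],[0,-0.02,0],[0,-0.02,0],[0,-0.02,0],[0,-0.6,0],[0,-1.4,0],[0,-2.4,0],[0,-3.2,0]],"turn":[[0,0,0],[0,0,0],[0,0,0],[0,0,0],[0,0,0],[0,0,0],[0,0,0],[0,0,0]],"hand":[90,90,90,90,90,90,90,90]}'
python3 -m crank '{"translation":[[-0.7,0,0],[-1.5,0,0],[-2.3,0,0],[-3.0,0,0],[-3.5,0,0],[-3.5,0,0],[-3.5,0,0]],"turn":[[0,0,0],[0,0,0],[0,0,0],[0,0,0],[0,0,0],[0,0,0],[0,0,0]],"hand":[0,0,0,0,0,0,0]}'
python3 - <<'E'
from h import *
a=env.snapshot('top')[:,:,::-1];b=env.snapshot('side')[:,:,::-1]
A=cv2.resize(a[165:235,320:390],(490,490),interpolation=cv2.INTER_CUBIC);B=cv2.resize(b[100:170,280:324],(308,490),interpolation=cv2.INTER_CUBIC)
cv2.imwrite('pics/t4.png',np.hstack([A,B]))
tgt([.4874,-.0112,.0414],np.radians(-3))
E
```

```text
time: 12.85
ee_pos: [0.4942, -0.1886, 0.1795]
orientation: [-1.57, -0.0, -1.604]
wrist_force: [0.8, -1.0, -0.3]
opening: 0.0553
time: 13.55
ee_pos: [0.5, -0.0136, 0.1771]
orientation: [-1.571, -0.0, -1.603]
wrist_force: [0.4, 0.2, 0.4]
opening: 0.085
tr [-0.058  2.713 -0.255] turn [0.   0.21 0.  ]
```

View pics/t4.png

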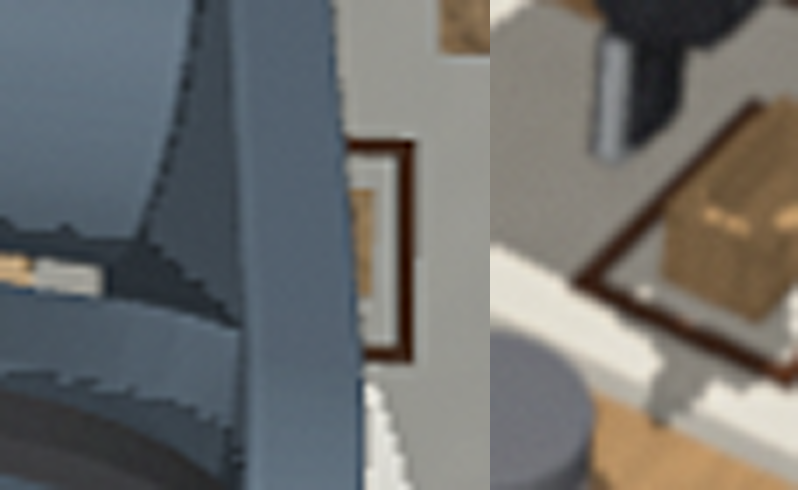

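The trough stands inside the frame. I'll check its centring once the arm is out of the way. Now regrasp the jar.

```bash
python3 -m crank '{"translation":[[-0.06,0.1,-0.25],[-0.06,0.5,-0.25],[-0.06,1.1,-0.25],[-0.06,1.8,-0.25],[-0.06,2.4,-0.25],[-0.06,2.7,-0.25],[-0.06,2.7,-0.25],[-0.06,2.7,-0.25]],"turn":[[0,0.2,0],[0,0.2,0],[0,0.2,0],[0,0.2,0],[0,0.2,0],[0,0.2,0],[0,0.2,0],[0,0.2,0]],"hand":[0,0,0,0,0,0,0,60]}'
python3 -m crank '{"translation":[[0,0,0],[0,0,0],[0,0,0],[0,0,0],[0,0,0],[0,0,0]],"turn":[[0,0,0],[0,0,0],[0,0,0],[0,0,0],[0,0,0],[0,0,0]],"hand":[100,255,255,255,255,255]}'
python3 -m crank '{"translation":[[0,-0.4,0],[0,-0.9,0],[0,-1.5,0],[-0.5,-1.6,0],[-1.2,-1.6,0],[-1.9,-1.6,0],[-2.6,-1.6,0],[-3.1,-1.6,0]],"turn":[[0,0,0],[0,0,0],[0,0,0],[0,0,0],[0,0,0],[0,0,0],[0,0,0],[0,0,0]],"hand":[255,255,255,255,255,255,255,255]}'
python3 -m crank '{"translation":[[-0.3,0,0],[-0.34,0,0],[-0.34,0,0],[-0.34,0,0]],"turn":[[0,0,0],[0,0,0],[0,0,0],[0,0,0]],"hand":[255,255,255,255]}'
python3 - <<'E'
from h import *
tgt([.497,.161,.0475],np.radians(-3.05))
E
```

```text
time: 14.45
ee_pos: [0.4879, -0.011, 0.0425]
orientation: [-1.571, -0.0, -1.623]
wrist_force: [0.0, -0.1, 0.3]
opening: 0.0735
time: 15.05
ee_pos: [0.4883, -0.0106, 0.0434]
orientation: [-1.569, -0.0, -1.622]
wrist_force: [-1.8, -3.1, 6.6]
opening: 0.0588
time: 15.85
ee_pos: [0.4954, 0.1464, 0.1227]
orientation: [-1.57, 0.0, -1.621]
wrist_force: [0.7, -0.8, -3.2]
opening: 0.0585
time: 16.25
ee_pos: [0.4964, 0.1606, 0.1222]
orientation: [-1.571, -0.0, -1.623]
wrist_force: [-0.9, 0.7, -3.6]
opening: 0.0591
tr [-0.009  1.493  0.012] turn [0.   0.02 0.  ]
```

```bash
python3 -m crank '{"translation":[[0,0.4,0.01],[0,0.8,0.01],[0,1.1,0.01],[0,1.3,0.01],[0,1.4,0.01],[0,1.44,0.01],[0,1.46,0.01],[0,1.46,0.01]],"turn":[[0,0,0],[0,0,0],[0,0,0],[0,0,0],[0,0,0],[0,0,0],[0,0,0],[0,0,0]],"hand":[255,255,255,255,255,255,255,255]}'
```

```text
time: 17.05
ee_pos: [0.4973, 0.1615, 0.0496]
orientation: [-1.57, 0.0, -1.622]
wrist_force: [-0.1, 0.1, -3.4]
opening: 0.059
```

```bash
python3 - <<'E'
from h import *
c=lambda i,u,v,w,h,W,H:cv2.resize(i[v:v+h,u:u+w],(W,H),interpolation=cv2.INTER_CUBIC)
a=env.snapshot('top')[:,:,::-1];b=env.snapshot('side')[:,:,::-1]
cv2.imwrite('pics/t5.png',np.hstack([c(a,325,170,65,60,455,420),c(b,165,180,80,98,343,420)]))
E
```

```text
(no output)
```

View pics/t5.png

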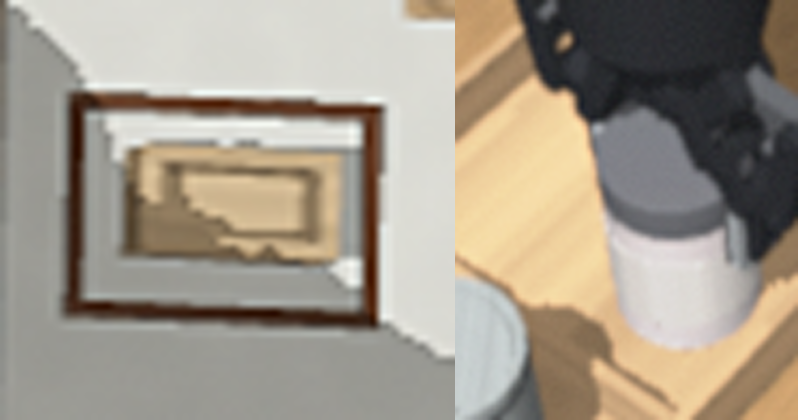

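Jar is upright and still just above the tray floor, so I lower it the last bit. I'll also measure the trough against the frame.

```bash
python3 -m crank '{"translation":[[0,0.02,0],[0,0.03,0],[0,0.04,0],[0,0.04,0]],"turn":[[0,0,0],[0,0,0],[0,0,0],[0,0,0]],"hand":[255,255,255,255]}'
python3 - <<'E'
from h import *
c=lambda U,V,z:pt('top',325+(U+.5)/7-.5,170+(V+.5)/7-.5,z)[:2]
def q(n,pts,z):
    P=np.array([c(*p,z) for p in pts]);e=P[1]+P[2]-P[0]-P[3];g=P[0]+P[1]-P[2]-P[3]
    print(n,P.mean(0),np.linalg.norm(e)/2,np.linalg.norm(g)/2,np.degrees(np.arctan2(e[1],e[0])),np.degrees(np.arctan2(g[1],g[0])))
q('trough',[(138,145),(345,152),(340,263),(134,256)],.042)
q('frame',[(70,92),(384,105),(378,328),(63,314)],.017)
E
```

```text
time: 17.55
ee_pos: [0.4973, 0.1616, 0.0494]
orientation: [-1.57, 0.0, -1.622]
wrist_force: [-8.9, -2.9, 26.0]
opening: 0.0586
trough [ 0.49408859 -0.18688218] 0.06905872034010076 0.03741802334894232 -90.97912818044722 -3.0019467863815406
frame [ 0.49438852 -0.18827952] 0.10815175038180837 0.0770395680697382 -91.49719430019539 -2.32439716916368
```

The trough is within about 1.5 mm and 1° of the frame. The jar is seated, so I release it and rise.

```bash
python3 -m crank '{"translation":[[0,-0.03,0],[0,-0.03,0],[0,-0.03,0],[0,-0.03,0],[0,-0.03,0],[0,-0.03,0],[0,-0.5,0],[0,-1.2,0]],"turn":[[0,0,0],[0,0,0],[0,0,0],[0,0,0],[0,0,0],[0,0,0],[0,0,0],[0,0,0]],"hand":[255,0,0,0,0,0,0,0]}'
python3 -m crank '{"translation":[[0,-1,0],[0,-2,0],[1,-2.5,0],[2,-2.5,0],[3,-2.5,0],[4,-2.5,0],[4,-2.5,0],[4,-2.5,0]],"turn":[[0,0,0],[0,0,0],[0,0,0],[0,0,0],[0,0,0],[0,0,0],[0,0,0],[0,0,0]],"hand":[0,0,0,0,0,0,0,0]}'
python3 - <<'E'
from h import *
c=lambda i,u,v,w,h,k:cv2.resize(i[v:v+h,u:u+w],None,fx=k,fy=k,interpolation=cv2.INTER_CUBIC)
a=env.snapshot('top')[:,:,::-1];b=env.snapshot('side')[:,:,::-1];cv2.imwrite('pics/sf.png',b)
cv2.imwrite('pics/t6.png',c(a,125,128,125,95,6))
E
```

```text
time: 18.35
ee_pos: [0.4958, 0.1612, 0.1063]
orientation: [-1.574, -0.001, -1.622]
wrist_force: [0.5, 0.6, 0.3]
opening: 0.0851
time: 19.15
ee_pos: [0.4866, -0.0393, 0.2321]
orientation: [-1.571, 0.0, -1.624]
wrist_force: [-0.1, 0.6, 0.1]
opening: 0.0858
```

View pics/t6.png

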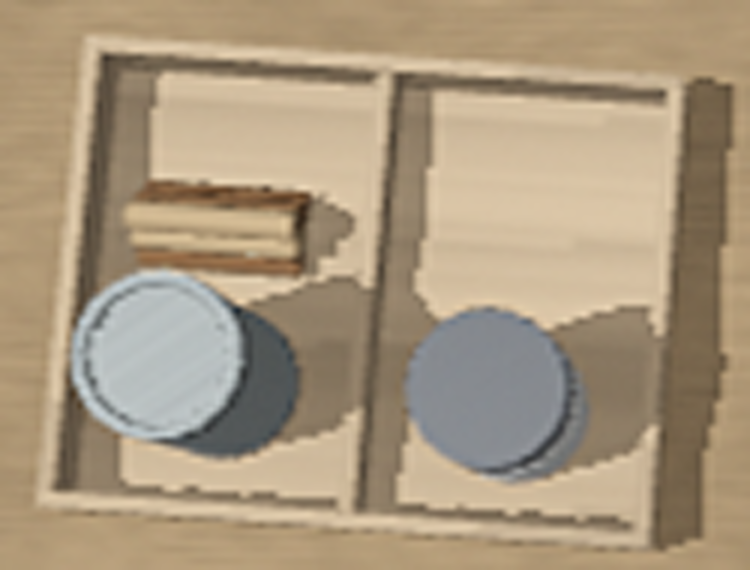

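View pics/sf.png

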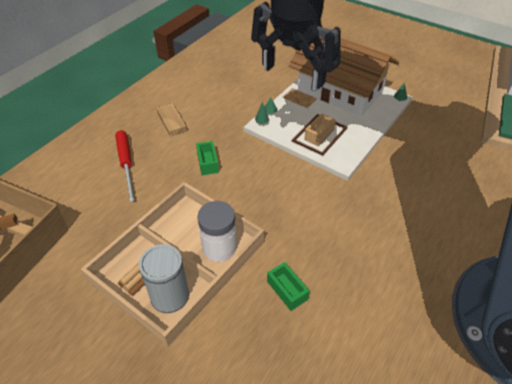

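The jar's lid is centred at crop (487,390), against (488,390) at the start. The tin is unchanged at (158,355), and the trough stands in the frame. Everything is upright and the robot is clear of it all.

```bash
python3 -c "
from bench import env
print(env.sign_off())"
```

```text
the job is handed in; nothing more can be done
None
```

The job is done and handed in at about 19 s of the 69 s allowed. The jar was blocking the trough, so I set it aside on the bench. I then placed the trough upright in the garden frame and put the jar back upright in its compartment.

- **Trough:** after release, the camera put it about 1.5 mm from the frame's centre. It was lined up with the frame to within about 1°.
- **Jar and tin:** the jar's lid came back within about 1 crop pixel of its first picture (well under 1 mm). The tin was not touched and looks unchanged, and both stand upright.
- **Forces:** the highest wrist force I read was 26 N, when the jar touched the tray floor. At the end the gripper was open and clear of everything.

No check failed. One small disagreement came at the start: the jar position measured from the top camera came out about 3 pixels off in the side view, which made no difference to the job.

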